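# Inspect a circuit board under the hand loupe

### The arm

A 7-joint arm with a two-finger parallel gripper is mounted at the origin on a cart in front of the work surface, level with it; the furniture and walls round the work are solid. World frame = base frame: x ahead of the robot, y to its left, z up, the work surface at z = 0. Lengths are in mm, angles in degrees, forces in N, time in s.
With the tool pointing down it reaches from about 425 to 800 mm from the base axis. Payload 8.3 kg.
Tool frame: the origin (TCP) lies midway between the tips of the shut fingers; the grasp point (between the pads) lies 19 mm behind it (env.grasp_offset is the z of the grasp point in the tool frame, in mm); z points along the fingers, y is the line along which they close (so a half turn about z gives the same grasp; the last joint's range is limited). The gripper opens to 85 mm and grips with 20 to 120 N. Pads are 22 mm wide; open, the fingers measure 114 mm over their backs; the gripper's body (76 mm by 85 mm) begins 54 mm behind the grasp point. The pads swing forward as they close: fully open they stand 13 mm farther back than shut.
Start: joints at [-66.801, 21.967, 0.94, 78.501, -0.361, 79.538, -2.664], TCP at [281.776, 557.858, 231.279] pointing down, gripper open.
Joint ranges: [-169.22, 169.22], [-14.56, 117.87], [-87.37, 89.26], [10.42, 133.3], [-82.24, 262.24], [0.94, 117.77], [-172.7, 172.7]. Speed limits (degrees/s): [136.94, 136.94, 172.46, 172.46, 180, 180, 180].

### API

Orientations are given as [roll, pitch, yaw] about the fixed x, y, z axes, in that order (R = Rz(yaw) Ry(pitch) Rx(roll)).
In Python, from rig import env gives the robot as it stands.
- The arm moves only by the shell command python3 -m handwheel 'ROWS'. ROWS is JSON, one flat list of numbers, 7 for each row, row after row: the closure, from -1 (fully open) to 1 (shut), then the shift along the tool's x, y, z in m, then the turn, a rotation vector about the tool's x, y, z in degrees. In form: [gripper, x, y, z, rx, ry, rz, gripper, x, y, z, rx, ry, rz, ...]. A call has 1 to 10 rows; each row shifts and turns the commanded pose from where the row before left it, along the tool's axes as they then stand; what a row does not reach is not made up. A row lasts 1/12 s, in which the tool goes at most 41.7 mm and 7.16 degrees, less where a joint would pass 70% of its speed; a pose out of reach is approached as far as the arm can. A call is refused whole if a number of a shift passes 0.0417 or a number of a turn 7.16, either way. A call with a gripper value outside its range is refused whole. The fingers move at their own pace and stop on an object; the grip force is fixed at half the most. Time passes only in rows, so rows that do not move let the fingers close. It gives the time, the measured TCP pose, the force, the opening and the grip force at its end, in the units of the state.
- env.observe(): the state, without advancing time (a new reading comes with each control period).
- env.capture(name): name is "side" or "top"; returns the picture (400x640x3 uint8, red, green, blue); there is no depth.
- env.camera_info(name): a dict with "K" (3x3 intrinsics, pixels), "pose" (4x4, takes a point from camera to world coordinates). Camera axes: x right, y up, looking along -z (the intrinsics and any distortion apply to the point x, -y, -z); pixel columns grow to the right and rows downward; lengths in mm; the calibration is good to about 2 mm. A picture is of the moment at which its call begins. camera_info takes no time and is no camera call.
- env.job_done(): hands the job in; it is judged then, once.
Trained networks look in the newest picture that a camera, given by its name, has taken for a name from the list of things; names that differ only in an ending like _2 or _b are one class to them, and where a whole thing is asked for, a point or a joint stands for the part that bears it (a point fixed in the world has none). Each returns a list of dicts, best first, with "p" (0 to 1); they miss things now and then, are a little off and sometimes report something else, mostly with a low value. They report only what shows in the picture. A call takes as long as a camera call.
- env.find_in(camera, target): "xyz" ([x, y, z] in mm, in world coordinates, good to about 4 mm: the middle of the surface that is visible of it).
The state is a dict: "t": time; "q": joint angles; "joint_vel": joint speeds; "effort": joint torques, N m; "eef_pos": TCP position; "ee_rot": TCP orientation; "contact_force": force on the tool from outside, world axes, zero at the start; "moment": the same for the moment, N m; "opening": finger opening in mm; "grip_force": force on a finger pad.
Only numpy, scipy, OpenCV 4.12 (cv2) and the standard library are available. Lean on these libraries where they do the work, as an engineer would, in place of code of your own. Each camera call takes 0.05 s, during which the arm holds its last target. There are 200 camera calls.

### The job

Get the circuit board in the holder ready to look at: first bring the lamp's red dimmer lever up to the yellow line on its quadrant and leave it there, then pick up the loupe by its handle and hold it level over the middle of that board, with its rim at the height of the red focus ring on the lamp column. Do not touch the board with the loupe, do not shift the focus ring, and leave the other things on the bench where they are. Finish while still holding the loupe there, steady and in the gripper alone.

Things in the scene. Friction and masses are not known exactly. Their poses are not given: they have to be found in the camera images.
- station: the inspection station, fixed: grey plate 160 x 200 mm, top 15 mm above the bench. Origin: centre of its underside; z up, x from its front edge to the back, y to its left. Board holder centred at x -25, y -45 mm, dimmer to its left, steel lamp column (14 mm thick, 210 mm high) at x +62, y -45 mm. White lamp head, 92 mm wide, at the column top, 180 mm up, all of it behind x +28 mm
- board_middle (a point): middle of the upper face of the green circuit board clamped in the holder, 30 mm above the bench; the board measures 46 mm (station x) by 62 mm (station y), its parts stand up to 9 mm higher; the jaws at its two short ends reach 4 mm above this point
- board: that circuit board; origin at the centre of its underside, axes as the station's
- dimmer_lever (a joint): angle of the dimmer lever, rad: 0 = leaning 0.8 rad from vertical towards the station's front, 0.8 = upright, 1.6 = leaning 0.8 rad towards the back (full). The yellow line across the grey drum is at 1.0. White ticks every 0.2. It turns about the station's y axis, stays where it is left, and takes about 3 N at the knob
- dimmer_knob (a point): centre of the lever's red knob, a barrel lying along the station's y, 18 mm long and 18 mm thick, 75 mm from the pivot; pinch it across its ends from above, or push it. Below it runs a steel blade 8 mm wide along y
- dimmer_pivot (a point): pivot of the lever, 32 mm above the bench, in the middle of the grey drum (42 mm radius, 40 mm wide along y), which does not move
- focus_mark (a point): centre of the red focus ring with a white line round it, on the lamp column: 27 mm across, 14 mm high, a small black thumb screw to its right. The white line marks the focal height for the middle of the loupe's lens and rim. It stands somewhere from 85 to 125 mm above the bench; clamped (slips only at 10 N)
- loupe: the loupe, a reading lens with a straight handle, loose, lying flat on the bench, about 0.11 kg. Origin: under the middle of the handle, on the underside; x points along the handle to the lens, z up. Black handle 15 mm wide, 20 mm high, from x -48 to +32 mm; then a steel neck; dark round rim 68 mm across and 16 mm high with its underside flush with the handle's
- loupe_lens (a point): middle of the lens and its rim, 95 mm along x from the loupe's origin and 8 mm above its underside
- loupe_grip (a point): middle of the handle, at the loupe's origin, 10 mm above its underside
- second_board: bystander: a smaller green circuit board 40 x 52 x 12 mm
- flux_tin: bystander: round tin with a red lid, 53 mm across, 21 mm high
- steel_tweezers: bystander: steel tweezers 122 mm long, lying
- multimeter: bystander: yellow and black hand multimeter 142 x 68 x 42 mm, lying
- ipa_bottle: bystander: pale bottle with a blue cap, 58 mm across, 142 mm high
- blue_screwdriver: bystander: screwdriver with a blue handle, 130 mm long, lying
- solder_paste: bystander: round jar with a green lid, 39 mm across, 30 mm high

How it is judged:
By the outcome, as a careful person would: the job done as asked, in the order asked, and still so for the second after the job is handed in, while the arm keeps its last pose, push and grip.
It also fails if it takes over 54 s, if anything falls off the work surface, if the arm or the gripper's body presses on something with over 40 N, if the wrist force passes 120 N, or if a joint passes its speed limit or range.

## Working session

There is one attempt and no reset: what is moved stays moved. The work goes in short steps, Python scripts to look and compute and a shell command to move; the robot and the scene stay as the last step left them, time stands still between calls to the robot, and variables do not carry over. Pictures are saved under pics/ and viewed, at most 10 in all, crops included, and the job is handed in when it is done.

```bash
ls; mkdir -p pics; python3 - <<'E'
from rig import env
import cv2,numpy as np
np.set_printoptions(precision=1,suppress=True)
for c in("side","top"):
    im=env.capture(c);cv2.imwrite(f"pics/{c}0.png",im[:,:,::-1])
    i=env.camera_info(c);print(c,i)
    for n in["station","board_middle","board","dimmer_lever","dimmer_knob","dimmer_pivot","focus_mark","loupe","loupe_lens","loupe_grip"]:
        print(n,[(np.round(d["xyz"]),round(d["p"],2)) for d in env.find_in(c,n)[:2]])
print(env.observe(),env.grasp_offset)
E
```

```text
pics
side {'K': array([[386.8,   0. , 316.3],
       [  0. , 386.8, 195.8],
       [  0. ,   0. ,   1. ]]), 'pose': array([[ -1. ,  -0.1,   0.1, 644.9],
       [  0.1,  -0.7,   0.7, 752.7],
       [ -0. ,   0.7,   0.7, 923.2],
       [  0. ,   0. ,   0. ,   1. ]])}
station [(array([554., 112.,  24.]), 0.66), (array([ 711., -216.,   69.]), 0.42)]
board_middle [(array([ 625., -325.,   33.]), 0.32), (array([ 537., -184.,    8.]), 0.31)]
board [(array([525.,  61.,  30.]), 0.83)]
dimmer_lever [(array([678., -70.,   9.]), 0.49), (array([465., 157.,  87.]), 0.45)]
dimmer_knob [(array([463., 156.,  91.]), 0.57)]
dimmer_pivot [(array([554., 114.,  15.]), 0.94)]
focus_mark [(array([614.,  83., 129.]), 0.63), (array([556., 111.,  24.]), 0.4)]
loupe [(array([ 534., -184.,   11.]), 0.84)]
loupe_lens [(array([ 538., -190.,   11.]), 0.71)]
loupe_grip [(array([ 534., -190.,   11.]), 0.97)]
top {'K': array([[461.3,   0. , 323. ],
       [  0. , 461.3, 201.4],
       [  0. ,   0. ,   1. ]]), 'pose': array([[   0. ,    1. ,   -0.1,  398.5],
       [  -1. ,    0. ,    0. ,  -13.1],
       [   0. ,    0.
[... 412 characters left out ...]
t [(array([543., 105.,  16.]), 0.73)]
focus_mark []
loupe [(array([ 542., -200.,   10.]), 0.98)]
loupe_lens [(array([ 542., -197.,   10.]), 0.78), (array([456., 155.,  94.]), 0.52)]
loupe_grip [(array([ 546., -197.,    8.]), 0.96), (array([395., 211.,   1.]), 0.27)]
{'t': 1.1, 'q': array([-66.8,  22. ,   0.9,  78.5,  -0.4,  79.5,  -2.7]), 'joint_vel': array([ 0. ,  0. ,  0.1,  0. , -0.1, -0. ,  0.1]), 'effort': array([  0. , -62.7,   0.8, -37.2,   0. ,   0. ,  -0. ]), 'eef_pos': array([281.8, 557.9, 231.3]), 'ee_rot': array([180. ,  -0. , 153.2]), 'contact_force': array([-0.6, -0.5, -1.1]), 'moment': array([-0., -0., -0.]), 'grip_force': 0.0, 'opening': 85.23697388223843} -18.700000000000003
```

View pictures.

View pics/side0.png

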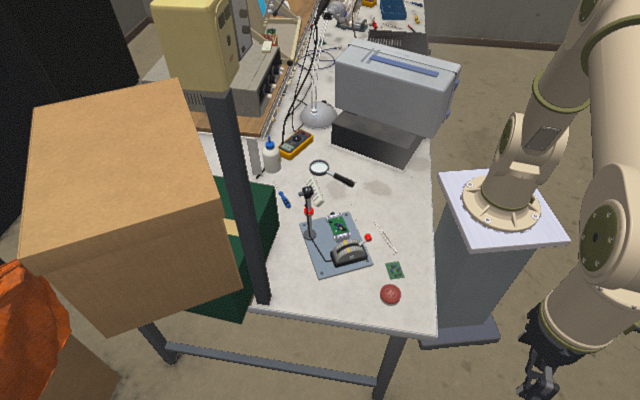

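View pics/top0.png

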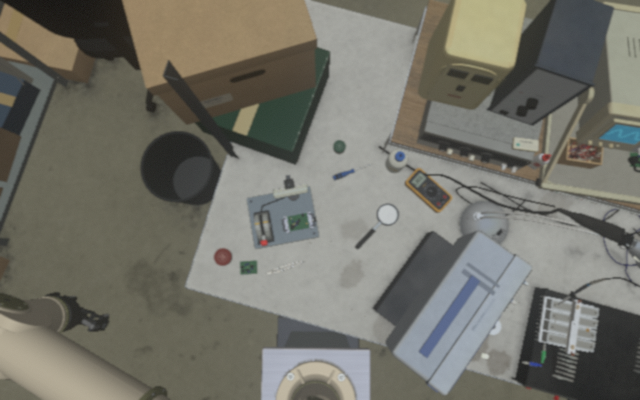

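Side: station about (335,245), knob (368,237), focus ring (309,212), loupe lens (319,168), handle (343,181). Top: station (283,220), knob (264,242), lens (387,214), handle (366,239). A grey case and black box stand right of the handle. Enlarging now.

```bash
python3 - <<'E'
import cv2,numpy as np
s=cv2.imread("pics/side0.png");t=cv2.imread("pics/top0.png")
def tick(a,x0,y0,k,st):
    a=cv2.resize(a,None,fx=k,fy=k,interpolation=cv2.INTER_CUBIC)
    for i in range(0,a.shape[1],st*k): cv2.putText(a,str(x0+i//k),(i,8),0,.3,(255,0,255),1);a[::4,i]=(255,0,255)
    for i in range(0,a.shape[0],st*k): cv2.putText(a,str(y0+i//k),(0,i+3),0,.3,(255,0,255),1);a[i,::4]=(255,0,255)
    return a
cv2.imwrite("pics/s1.png",tick(s[150:285,290:385],290,150,4,10)) if 0 else None
A=tick(s[180:285,290:385],290,180,5,10)
cv2.imwrite("pics/s1.png",cv2.resize(A,(475,525)) )
B=tick(t[175:250,240:325],240,175,7,10); cv2.imwrite("pics/t1.png",B)
C=tick(s[150:195,300:365],300,150,6,10);D=tick(t[195:255,345:405],345,195,6,10)
h=max(C.shape[0],D.shape[0]);p=lambda a:cv2.copyMakeBorder(a,0,h-a.shape[0],0,0,0)
cv2.imwrite("pics/l1.png",np.hstack([p(C),p(D)]))
E
```

```text
(no output)
```

View pics/s1.png

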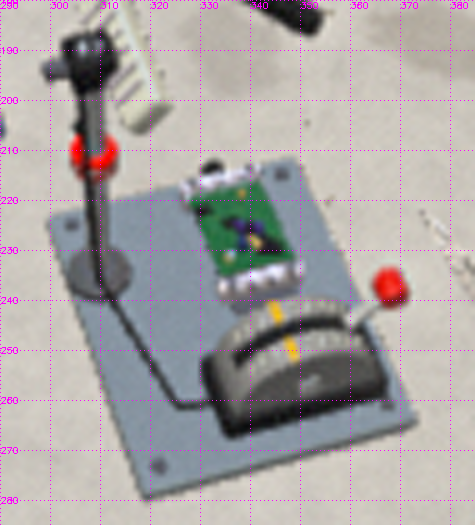

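View pics/t1.png

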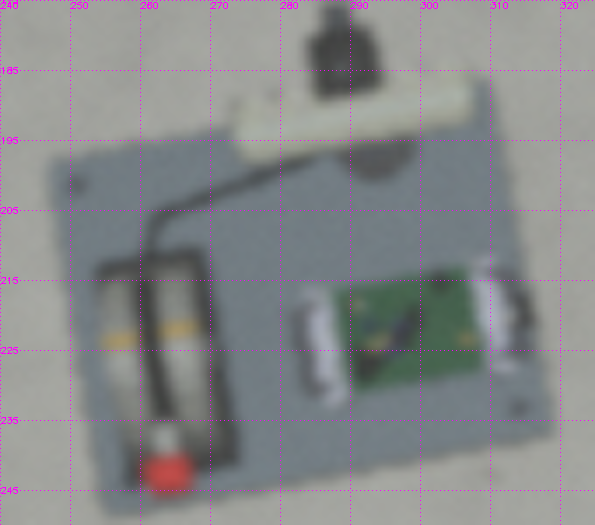

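View pics/l1.png

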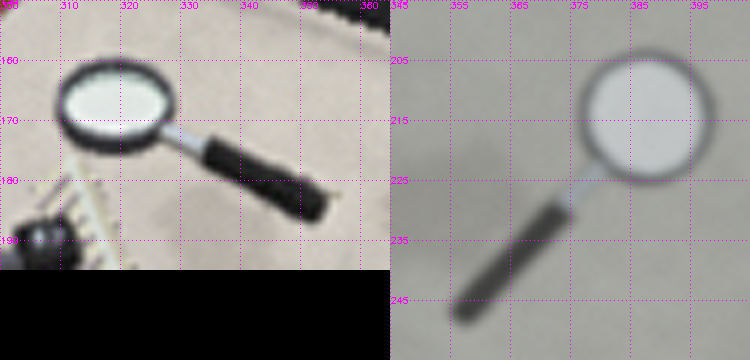

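```bash
cat > h.py <<'E'
import numpy as np
from rig import env
np.set_printoptions(precision=1,suppress=True)
def proj(c,P):
    i=env.camera_info(c);T=np.linalg.inv(np.array(i["pose"]));p=np.atleast_2d(P)@T[:3,:3].T+T[:3,3]
    u=np.c_[p[:,0],-p[:,1],-p[:,2]]@np.array(i["K"]).T;return u[:,:2]/u[:,2:]
def st(p,P):
    c,s=np.cos(p[2]),np.sin(p[2]);P=np.atleast_2d(P).astype(float)
    return np.c_[p[0]+c*P[:,0]-s*P[:,1],p[1]+s*P[:,0]+c*P[:,1],P[:,2]]
E
cat > fit.py <<'E'
from h import *
from scipy.optimize import least_squares as LS
print(env.camera_info("top").keys())
q=lambda o,k,L:np.array(o)+(np.array(L)+.5)/k-.5
co=[[80,100,15],[-80,100,15],[-80,-100,15],[80,-100,15],[-25,-45,30]]
S=q((290,180),5,[(148,500),(418,422),(298,157),(48,218),(241,228)])
T=q((240,175),7,[(50,160),(110,515),(555,435),(492,80),(411,329)])
f=lambda p:np.r_[(proj("side",st(p,co))-S).ravel(),(proj("top",st(p,co))-T).ravel()]
r=LS(f,[540,100,0],x_scale=[10,10,.1]);p=r.x;print("station",p[:2],np.degrees(p[2]));print(r.fun.reshape(-1,2).T)
K=[q((290,180),5,(390,287)),q((240,175),7,(168,474))]
r=LS(lambda x:np.r_[proj("side",x)[0]-K[0],proj("top",x)[0]-K[1]],[460,155,90]);print("knob",r.x,r.fun)
R=q((290,180),5,(95,153))
r=LS(lambda x:np.r_[proj("side",st(p,[x[1],-45,x[0]]))[0]-R],[100,62]);print("focus z,x",r.x,"z if x=62:",LS(lambda x:proj("side",st(p,[62,-45,x[0]]))[0]-R,[100]).x)
print("board",st(p,[-25,-45,30]),"focus",st(p,[62,-45,100]))
loc=[[95,0,8],[-48,0,10],[32,0,10]]
LSd=q((300,150),6,[(115,106),(318,210),(207,147)]);LT=q((345,195),6,[(258,117),(68,314),(173,209)])
for z in(0,None):
  g=lambda p:np.r_[(proj("side",st(p,loc)+[0,0,p[3]])-LSd).ravel(),(proj("top",st(p,loc)+[0,0,p[3]])-LT).ravel()]
  r=LS(g,[542,-190,.7,0],x_scale=[10,10,.1,10]);l=r.x
print("loupe",l[:2],np.degrees(l[2]),"z",l[3]);print(r.fun.reshape(-1,2).T)
E
python3 fit.py
```

```text
dict_keys(['K', 'pose'])
station [539.9 108.9] 11.461874514170274
[[-1.4  0.4 -0.6 -0.9 -0.1 -1.9 -1.9 -0.3 -0.9 -1.1]
 [-1.7 -1.1 -1.4 -1.6 -1.   0.3  1.1  0.3 -0.2  0.5]]
knob [458.7 152.7  84.6] [-0.4 -0.1 -0.1  0.4]
focus z,x [123.6  61.3] z if x=62: [123.8]
board [[524.4  59.8  30. ]] focus [[609.6  77.1 100. ]]
loupe [ 485.3 -151. ] -43.60116647553432 z -4.449298590651291
[[-0.3  0.1 -0.9  0.  -0.4  0.2]
 [-0.4  0.1  0.2  0.4  0.9 -0.3]]
```

```bash
cat >> fit.py <<'E'
print("JOINT")
Kn=lambda a:[-75*np.sin(.8-a),None,32+75*np.cos(.8-a)]
def J(v):
    p=v[:3];l=v[3:6];z,bs,bt=v[6],v[7:9],v[9:11];ky,kx,kz=v[11:14]
    A=np.vstack([st(p,co),st(p,[62,-45,z]),st(l,loc),[kx,ky,kz]]);B=np.vstack([st(p,co),st(l,loc),[kx,ky,kz]])
    return np.r_[(proj("side",A)+bs-np.vstack([S,R,LSd,K[0]])).ravel(),(proj("top",B)+bt-np.vstack([T,LT,K[1]])).ravel(),bs/1.,bt/.8]
r=LS(J,np.r_[p,l[:3],120,0,0,0,0,153,459,85],x_scale=np.r_[10,10,.1,10,10,.1,10,1,1,1,1,10,10,10]);v=r.x
print("station",v[:2],np.degrees(v[2]),"loupe",v[3:5],np.degrees(v[5]),"ringz",v[6],"bias",v[7:11],"knob",v[[12,11,13]])
print(r.fun.reshape(-1,2).T)
s=v[:3];d=v[[12,11,13]]-[s[0],s[1],0];c,n=np.cos(s[2]),np.sin(s[2]);print("knob in station",c*d[0]+n*d[1],-n*d[0]+c*d[1],d[2])
print("board",st(s,[-25,-45,30]),"lens",st(v[3:6],[95,0,8]),"grip",st(v[3:6],[0,0,10]))
E
python3 fit.py | sed -n '/JOINT/,$p'
```

```text
JOINT
station [540.2 108.5] 11.468495836708668 loupe [ 485.6 -149.4] -43.60897145778284 ringz 127.65531213339898 bias [ 0.4  1.   0.7 -0.2] knob [459.3 153.5  90.1]
[[-1.1  0.8 -0.2 -0.5  0.2  0.1  0.1  0.6 -0.5  0.1 -1.1 -1.   0.5 -0.
  -0.2  0.4 -0.1  0.5  0.   0.4  0.9]
 [-0.8 -0.2 -0.5 -0.7 -0.1 -0.  -0.   0.6  0.6  0.  -0.   0.8 -0.  -0.5
   0.2 -0.   0.6 -0.7 -0.1  1.  -0.2]]
knob in station -70.30710919177227 60.21985667146935 90.1043598587682
board [[524.6  59.4  30. ]] lens [[ 554.4 -214.9    8. ]] grip [[ 485.6 -149.4   10. ]]
```

```bash
python3 -m handwheel '[-1,-0.0284,-0.0234,0,0,0,0,-1,-0.0284,-0.0234,0,0,0,0,-1,-0.0284,-0.0234,0,0,0,0,-1,-0.0284,-0.0234,0,0,0,0,-1,-0.0284,-0.0234,0,0,0,0,-1,-0.0284,-0.0234,0,0,0,0,-1,-0.0284,-0.0234,0,0,0,0,-1,-0.0284,-0.0234,0,0,0,0,-1,-0.0284,-0.0234,0,0,0,0,-1,-0.0284,-0.0234,0,0,0,0]'
python3 -m handwheel '[-1,-0.0284,-0.0234,0,0,0,0,-1,-0.0284,-0.0234,0,0,0,0,-1,0,0,0.018,0,0,-6.4,-1,0,0,0.018,0,0,-6.4,-1,0,0,0.018,0,0,-6.4,-1,0,0,0.018,0,0,-6.4,-1,0,0,0,0,0,-6.4,-1,0,0,0,0,0,-6.4,-1,0,0,0,0,0,0]'
cat >> h.py <<'E'
from scipy.spatial.transform import Rotation as Ro
def to(xyz,yaw=None,n=1):
    o=env.observe();R=Ro.from_euler("xyz",o["ee_rot"],degrees=True);d=R.inv().apply(np.array(xyz)-o["eef_pos"])
    np.set_printoptions(precision=2,suppress=True)
    print("t",o["t"],"pos",o["eef_pos"],o["ee_rot"],"F",o["contact_force"],"open",o["opening"],"d tool mm",d,"per row",d/n)
    if yaw is not None: print("turn",(R.inv()*Ro.from_euler("xyz",[180,0,yaw],degrees=True)).as_rotvec(degrees=True))
E
python3 - <<'E'
from h import *
import cv2
to([459.3,153.5,70],191.5)
for c in("side","top"): cv2.imwrite(f"pics/{c}1.png",env.capture(c)[:,:,::-1])
o=env.observe();g=Ro.from_euler("xyz",o["ee_rot"],degrees=True)
P=[o["eef_pos"]+g.apply([0,y,-13]) for y in(-42,42)];print(proj("side",P),proj("top",P))
s=cv2.imread("pics/side1.png")[170:290,300:420];t=cv2.imread("pics/top1.png")[190:270,225:325]
f=lambda a,k:cv2.resize(a,None,fx=k,fy=k,interpolation=cv2.INTER_CUBIC)
A=f(s,3.5);B=f(t,3.5);B=cv2.copyMakeBorder(B,0,A.shape[0]-B.shape[0],0,0,0);cv2.imwrite("pics/c1.png",np.hstack([A,B]))
E
```

```text
t: 1.93
eef_pos: [430.2, 219.2, 231.6]
ee_rot: [180.0, 0.0, 153.2]
contact_force: [1.1, 0.3, 0.3]
opening: 85.6
grip_force: 0.0
t: 2.68
eef_pos: [459.2, 153.5, 159.1]
ee_rot: [-180.0, -0.0, -168.1]
contact_force: [0.8, -0.1, 0.4]
opening: 85.3
grip_force: 0.0
t 2.6833 pos [459.23 153.47 159.06] [-179.99   -0.03 -168.1 ] F [ 0.8  -0.09  0.38] open 85.30265661951162 d tool mm [-0.12  0.03 89.06] per row [-0.12  0.03 89.06]
turn [-0.01 -0.03  0.4 ]
[[363.98 204.26]
 [376.65 229.16]] [[274.5  237.95]
 [243.62 243.7 ]]
```

View pics/c1.png

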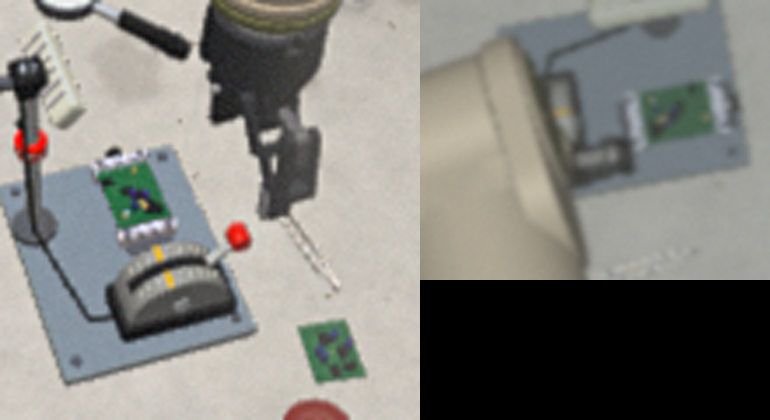

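```bash
python3 -m handwheel '[-1,0,0,0.025,0,0,0.4,-1,0,0,0.025,0,0,0,-1,0,0,0.025,0,0,0,-1,0,0,0.014,0,0,0,0.35,0,0,0,0,0,0,0.35,0,0,0,0,0,0,0.35,0,0,0,0,0,0,0.35,0,0,0,0,0,0]'
python3 -m handwheel '[0.45,0,0,0,0,0,0,0.5,0,0,0,0,0,0,0.55,0,0,0,0,0,0,0.55,0,0,0,0,0,0]'
python3 -m handwheel '[0.6,0,0,0,0,0,0,0.6,0,0,0,0,0,0]'
python3 - <<'E'
from h import *
import cv2
to([459.3,153.5,70],191.5)
for c in("side","top"): cv2.imwrite(f"pics/{c}2.png",env.capture(c)[:,:,::-1])
s=cv2.imread("pics/side2.png")[205:275,325:395];t=cv2.imread("pics/top2.png")[205:255,235:300]
f=lambda a,k:cv2.resize(a,None,fx=k,fy=k,interpolation=cv2.INTER_CUBIC)
A=f(s,6);B=f(t,5);B=cv2.copyMakeBorder(B,0,A.shape[0]-B.shape[0],0,0,0);cv2.imwrite("pics/c2.png",np.hstack([A,B]))
E
```

```text
t: 3.45
eef_pos: [460.4, 154.0, 71.8]
ee_rot: [180.0, 0.1, -168.9]
contact_force: [0.3, -0.3, 0.3]
opening: 38.7
grip_force: 0.0
t: 3.78
eef_pos: [459.5, 153.6, 70.6]
ee_rot: [180.0, 0.0, -168.8]
contact_force: [-0.1, -0.1, -0.1]
opening: 19.3
grip_force: 0.0
t: 3.95
eef_pos: [459.4, 154.0, 70.6]
ee_rot: [180.0, 0.0, -168.8]
contact_force: [-1.5, 0.7, 3.3]
opening: 17.9
grip_force: 19.2
t 3.95 pos [459.44 153.96  70.63] [ 179.97    0.02 -168.78] F [-1.53  0.74  3.29] open 17.870293722240287 d tool mm [ 0.22 -0.43  0.63] per row [ 0.22 -0.43  0.63]
turn [ 0.03  0.02 -0.28]
```

View pics/c2.png

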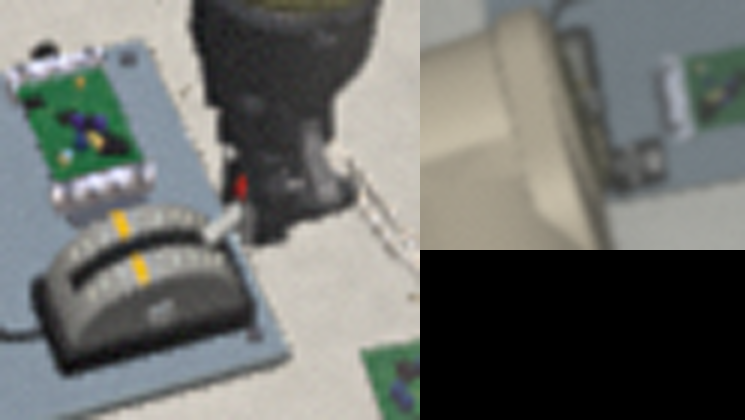

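Fingers (crop x 233–260) hold the red knob from above; opening is 17.9 mm. The yellow line lies at about (346,246) in the full side picture and (261,222) in the top one. Now I need the lever's pivot from these.

```bash
cat >> fit.py <<'E'
print("PIV")
bs,bt=v[7:9],v[9:11]
Y=[q((290,180),5,(283,330)),q((240,175),7,(150,335))]
w=lambda x:(st(s,[x[0],x[1],73.2]))
for nm,f in(("side",lambda x:(proj("side",w(x))+bs-Y[0]).ravel()),("top",lambda x:(proj("top",w(x))+bt-Y[1]).ravel())):
    r=LS(f,[0,50]);print(nm,"yellow st xy",r.x,"pivot x",r.x[0]-8.3)
d=np.array([459.4,154,0])-[s[0],s[1],0];print("tcp in station",c*d[0]+n*d[1],-n*d[0]+c*d[1])
E
python3 fit.py | sed -n '/PIV/,$p'
```

```text
PIV
side yellow st xy [-11.1  58.6] pivot x -19.44461991415372
top yellow st xy [-11.1  60. ] pivot x -19.40533442476414
tcp in station -70.0982708030624 60.666844870841
```

```bash
python3 -m handwheel '[0.65,-0.0068,0,-0.0053,0,0,0,0.65,-0.0074,0,-0.0045,0,0,0,0.65,-0.0078,0,-0.0036,0,0,0,0.65,-0.0082,0,-0.0027,0,0,0,0.65,-0.0085,0,-0.0017,0,0,0,0.65,-0.0086,0,-0.0008,0,0,0]'
python3 -m handwheel '[0.65,-0.0086,0,0.0003,0,0,0,0.65,-0.0085,0,0.0012,0,0,0,0.65,0,0,0,0,0,0,0.65,0,0,0,0,0,0]'
python3 - <<'E'
from h import *
import cv2
to([459.3,153.5,70],191.5)
for c in("side","top"): cv2.imwrite(f"pics/{c}3.png",env.capture(c)[:,:,::-1])
s=cv2.imread("pics/side3.png")[215:275,320:385];t=cv2.imread("pics/top3.png")[195:250,235:290]
f=lambda a,k:cv2.resize(a,None,fx=k,fy=k,interpolation=cv2.INTER_CUBIC)
A=f(s,7);B=f(t,6);B=cv2.copyMakeBorder(B,0,A.shape[0]-B.shape[0],0,0,0);cv2.imwrite("pics/c3.png",np.hstack([A,B]))
E
```

```text
t: 4.55
eef_pos: [503.4, 162.9, 88.4]
ee_rot: [180.0, -0.3, -168.8]
contact_force: [-9.6, 0.4, 7.2]
opening: 16.3
grip_force: 60.4
t: 4.88
eef_pos: [522.6, 166.8, 87.4]
ee_rot: [180.0, -0.0, -168.8]
contact_force: [-1.3, 2.8, 3.9]
opening: 16.4
grip_force: 59.6
t 4.8833 pos [522.62 166.77  87.41] [ 179.97   -0.02 -168.77] F [-1.3   2.78  3.88] open 16.352301442400172 d tool mm [64.68 -0.69 17.43] per row [64.68 -0.69 17.43]
turn [ 0.03 -0.02 -0.27]
```

View pics/c3.png

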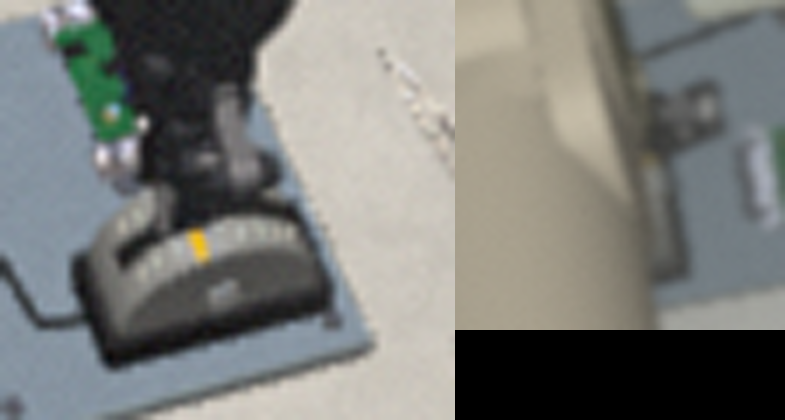

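Lever moved with the gripper; the yellow segment shows at crop (200,245), blade hidden by the fingers. I'll release, back off and look.

```bash
python3 -m handwheel '[0.4,0,0,0,0,0,0,0.2,0,0,0,0,0,0,0.2,0,0,0,0,0,0,0.2,0,0,-0.025,0,0,0,0,0,0,-0.035,0,0,0,0,0.03,0,-0.035,0,0,0,0,0.04,0,-0.01,0,0,0,0,0.04,0,0,0,0,0,-1,0.02,0,0,0,0,0,-1,0,0,0,0,0,0]'
python3 - <<'E'
from h import *
import cv2
to([459.3,153.5,70],191.5)
for c in("side","top"): cv2.imwrite(f"pics/{c}4.png",env.capture(c)[:,:,::-1])
print([(c,d["xyz"],d["p"]) for c in("side","top") for d in env.find_in(c,"dimmer_knob")[:1]])
s=cv2.imread("pics/side4.png")[215:275,320:385];t=cv2.imread("pics/top4.png")[195:250,235:290]
f=lambda a,k:cv2.resize(a,None,fx=k,fy=k,interpolation=cv2.INTER_CUBIC)
A=f(s,7);B=f(t,6);B=cv2.copyMakeBorder(B,0,A.shape[0]-B.shape[0],0,0,0);cv2.imwrite("pics/c4.png",np.hstack([A,B]))
E
```

```text
t: 5.82
eef_pos: [394.5, 140.4, 189.1]
ee_rot: [180.0, -0.0, -168.8]
contact_force: [0.4, 0.5, -0.1]
opening: 65.3
grip_force: 0.0
t 5.8167 pos [394.52 140.41 189.14] [ 179.95   -0.04 -168.77] F [ 0.37  0.5  -0.15] open 65.32284895254254 d tool mm [-66.18   0.13 119.09] per row [-66.18   0.13 119.09]
turn [ 0.05 -0.04 -0.27]
[('side', [513.7, 168.3, 112.2], 0.45), ('top', [546.4, -195.9, 9.5], 0.72)]
```

View pics/c4.png

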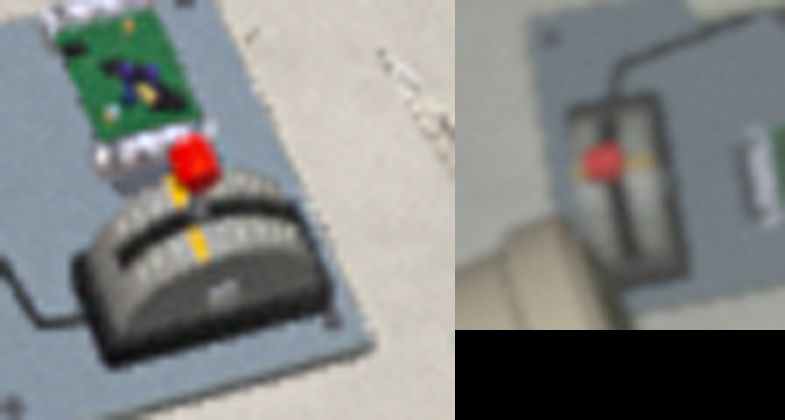

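```bash
cat >> fit.py <<'E'
print("ANG")
k=[q((320,215),7,(196,162)),q((235,195),6,(149,161))]
A=lambda a,px,py=60:st(s,[px+75*np.sin(a-.8),py,32+75*np.cos(a-.8)])
for a in(.8,.9,1.,1.1): print(a,(proj("side",A(a,-19.4))+bs)[0],(proj("top",A(a,-19.4))+bt)[0])
print(k)
for nm,i,b in(("side",0,bs),("top",1,bt)):
    r=LS(lambda x:(proj(nm,A(x[0],-19.4,x[1]))+b-k[i]).ravel(),[.95,60]);print(nm,r.x)
E
python3 fit.py | sed -n '/ANG/,$p'
```

```text
ANG
0.8 [350.  237.7] [259.9 224.2]
0.9 [347.3 238.5] [259.5 221.6]
1.0 [344.6 239.4] [259.1 219.1]
1.1 [341.9 240.5] [258.8 216.7]
[array([347.6, 237.7]), array([259.4, 221.4])]
side [ 0.9 57.9]
top [ 0.9 60.2]
```

Side crop: knob at (196,162), the blade sits right (front) of the yellow line at (186,213). Top crop: knob (149,161). Both give about 0.90 rad, so the lever is 0.1 short; re-pinch and nudge.

```bash
cat >> fit.py <<'E'
print("GO")
k0=[q((290,180),5,(390,287)),q((240,175),7,(168,474))]
for nm,i,b in(("side",0,bs),("top",1,bt)):
    r=LS(lambda x:(proj(nm,A(x[0],-19.4,x[1]))+b-k0[i]).ravel(),[.05,60]);print("initial",nm,r.x)
P=st(s,[-11.9,60.5,88])[0];print(P);to(P,191.5)
E
python3 fit.py | sed -n '/GO/,$p'
```

```text
GO
initial side [ 0.  57.3]
initial top [ 0.1 60.7]
[516.5 165.4  88. ]
t 6.0167 pos [398.66 141.31 189.13] [-179.99    0.04 -168.83] F [ 0.06 -0.34 -0.57] open 85.52611629583026 d tool mm [-120.18    0.83  101.21] per row [-120.18    0.83  101.21]
turn [-0.01  0.04 -0.33]
```

```bash
python3 -m handwheel '[-1,-0.03,0,0,0,0,0,-1,-0.03,0,0,0,0,0,-1,-0.03,0,0,0,0,0,-0.4,-0.03,0,0,0,0,0,0.1,0,0,0.03,0,0,0,0.1,0,0,0.03,0,0,0,0.1,0,0,0.03,0,0,0,0.1,0,0,0.011,0,0,0,0.3,0,0,0,0,0,0]'
python3 -m handwheel '[0.4,0,0,0,0,0,0,0.5,0,0,0,0,0,0,0.6,0,0,0,0,0,0,0.7,0,0,0,0,0,0,0.7,0,0,0,0,0,0]'
python3 -m handwheel '[0.7,-0.0025,0,0,0,0,0,0.7,-0.0025,0,0.0005,0,0,0,0.7,-0.0024,0,0.0006,0,0,0,0.7,0,0,0,0,0,0]'
python3 -m handwheel '[0.5,0,0,0,0,0,0,0.3,0,0,0,0,0,0,0.2,0,0,0,0,0,0,0.2,0,0,-0.025,0,0,0,0,0,0,-0.035,0,0,0,0,0.03,0,-0.035,0,0,0,0,0.04,0,-0.01,0,0,0,0,0.04,0,0,0,0,0,-1,0.02,0,0,0,0,0]'
python3 - <<'E'
from h import *
import cv2
for c in("side","top"): cv2.imwrite(f"pics/{c}5.png",env.capture(c)[:,:,::-1])
for c,nm,o in(("side",(340,228,360,248),0),("top",(250,208,272,230),0)):
    a=cv2.imread(f"pics/{c}5.png").astype(int);b=cv2.imread(f"pics/{c}4.png").astype(int)
    for im in(b,a):
        x0,y0,x1,y1=nm;w=im[y0:y1,x0:x1];m=np.clip(w[...,2]-w[...,:2].max(2)-50,0,None);yy,xx=np.mgrid[y0:y1,x0:x1]
        print(c,(xx*m).sum()/m.sum(),(yy*m).sum()/m.sum())
E
```

```text
t: 6.77
eef_pos: [514.0, 163.7, 84.4]
ee_rot: [-179.9, -0.4, -168.8]
contact_force: [0.3, -0.6, 0.6]
opening: 30.3
grip_force: 0.0
t: 7.18
eef_pos: [516.9, 165.7, 90.1]
ee_rot: [179.9, 0.2, -168.8]
contact_force: [-0.3, 2.4, 7.0]
opening: 16.8
grip_force: 58.8
t: 7.52
eef_pos: [523.5, 167.0, 89.1]
ee_rot: [179.9, 0.1, -168.8]
contact_force: [-3.7, 0.9, 11.4]
opening: 16.7
grip_force: 59.5
t: 8.27
eef_pos: [395.3, 140.6, 189.0]
ee_rot: [180.0, 0.0, -168.8]
contact_force: [0.5, 0.6, -0.4]
opening: 53.4
grip_force: 0.0
side 347.0897913561848 237.50335320417287
side 344.7706631198936 238.3813414402432
top 259.31001727115716 221.51554404145077
top 258.9155672823219 219.29023746701847
```

```bash
cat >> fit.py <<'E'
print("YEL")
import cv2
def cen(f,box):
    x0,y0,x1,y1=box;w=cv2.imread(f).astype(int)[y0:y1,x0:x1];m=np.clip(np.minimum(w[...,2],w[...,1])-w[...,0]-35,0,None)
    n_,lab=cv2.connectedComponents((m>0).astype(np.uint8));yy,xx=np.mgrid[y0:y1,x0:x1];out=[]
    for i in range(1,n_):
        g=m*(lab==i)
        if g.sum()>60: out.append([(xx*g).sum()/g.sum(),(yy*g).sum()/g.sum(),g.sum()])
    return np.array(out)
ys=cen("pics/side0.png",(338,238,356,256));yt=cen("pics/top0.png",(250,214,275,232));print(ys,yt)
for nm,Z,b in(("side",ys,bs),("top",yt,bt)):
    for u in Z:
        r=LS(lambda x:(proj(nm,st(s,[x[0],x[1],73.2]))+b-u[:2]).ravel(),[-11,50]);print(nm,"yellow",r.x,"pivot x",r.x[0]-8.3)
E
python3 fit.py | sed -n '/YEL/,$p'
```

```text
YEL
[[344.78 241.93 662.  ]
 [347.89 249.32 669.  ]] []
side yellow [-11.54  46.19] pivot x -19.844673257496144
side yellow [-11.39  71.14] pivot x -19.69384797551882
```

```bash
python3 -m handwheel '[-1,-0.0036,-0.0336,0,0,0,0,-1,-0.0036,-0.0336,0,0,0,0,-1,-0.0036,-0.0336,0,0,0,0,-1,-0.0036,-0.0336,0,0,0,0,-1,-0.0036,-0.0336,0,0,0,0,-1,-0.0036,-0.0336,0,0,0,0,-1,-0.0036,-0.0336,0,0,0,0,-1,-0.0036,-0.0336,0,0,0,0,-1,-0.0036,-0.0336,0,0,0,0,-1,0,0,0,0,0,6.85]'
python3 -m handwheel '[-1,0,0,0.012,0,0,6.85,-1,0,0,0.012,0,0,6.85,-1,0,0,0.012,0,0,6.85,-1,0,0,0.012,0,0,6.85,-1,0,0,0.012,0,0,6.85,-1,0,0,0.012,0,0,6.85,-1,0,0,0.012,0,0,6.85,-1,0,0,0,0,0,0]'
python3 - <<'E'
from h import *
to([485.6,-149.4,5],136.4)
E
```

```text
t: 9.2
eef_pos: [489.2, -156.8, 188.9]
ee_rot: [-179.7, 0.0, -175.6]
contact_force: [-1.3, -0.7, 0.3]
opening: 85.2
grip_force: 0.0
t: 9.87
eef_pos: [487.7, -148.9, 102.3]
ee_rot: [-179.8, -0.1, 136.1]
contact_force: [0.1, 0.1, -0.6]
opening: 85.6
grip_force: 0.0
t 9.8667 pos [ 487.66 -148.94  102.34] [-179.82   -0.12  136.08] F [ 0.11  0.08 -0.62] open 85.614374432195 d tool mm [ 0.96 -1.45 97.34] per row [ 0.96 -1.45 97.34]
turn [-0.18 -0.12 -0.32]
```

```bash
python3 -m handwheel '[-1,0.001,-0.0015,0.025,-0.18,-0.12,-0.3,-1,0,0,0.025,0,0,0,-1,0,0,0.025,0,0,0,-1,0,0,0.015,0,0,0,-1,0,0,0.007,0,0,0,-1,0,0,0,0,0,0]'
python3 -m handwheel '[0.2,0,0,0,0,0,0,0.4,0,0,0,0,0,0,0.5,0,0,0,0,0,0,0.6,0,0,0,0,0,0,0.7,0,0,0,0,0,0,1,0,0,0,0,0,0,1,0,0,0,0,0,0,1,0,0,0,0,0,0]'
python3 - <<'E'
from h import *
to([485.6,-149.4,5],136.4)
E
```

```text
t: 10.37
eef_pos: [486.6, -149.4, 6.6]
ee_rot: [179.9, 0.0, 136.9]
contact_force: [0.5, -0.0, 0.2]
opening: 85.4
grip_force: 0.0
t: 11.03
eef_pos: [487.5, -149.3, 8.2]
ee_rot: [179.8, 0.1, 136.7]
contact_force: [-1.2, 1.8, 5.6]
opening: 13.2
grip_force: 59.7
t 11.0333 pos [ 487.54 -149.27    8.25] [179.78   0.15 136.71] F [-1.18  1.83  5.65] open 13.228637987367236 d tool mm [ 1.33 -1.44  3.24] per row [ 1.33 -1.44  3.24]
turn [0.23 0.15 0.31]
```

```bash
python3 -m handwheel '[1,0,0,-0.01,0,0,0,1,0,0,-0.02,0,0,0,1,0,0,-0.025,0,0,0,1,0,0,-0.025,0,0,0,1,0,0,-0.025,0,0,0,1,0,0,-0.02,0,0,0,1,0,0,-0.007,0,0,0,1,0,0,0,0,0,0]'
python3 -m handwheel '[1,0,0,0,0,0,-4,1,0,0,0,0,0,-7,1,0,0,0,0,0,-7,1,0,0,0,0,0,-7,1,0,0,0,0,0,-7,1,0,0,0,0,0,-7,1,0,0,0,0,0,-7,1,0,0,0,0,0,-7,1,0,0,0,0,0,-7,1,0,0,0,0,0,-7]'
python3 -m handwheel '[1,0,0,0,0,0,-7,1,0,0,0,0,0,-7,1,0,0,0,0,0,-5,1,0,0,0,0,0,-2.5,1,0,0,0,0,0,0]'
python3 - <<'E'
from h import *
to([458,-7,140],225)
import cv2
for c in("side","top"): cv2.imwrite(f"pics/{c}6.png",env.capture(c)[:,:,::-1])
print([(c,n,d["xyz"],d["p"]) for c in("side","top") for n in("loupe_lens","loupe_grip") for d in env.find_in(c,n)[:1]])
E
```

```text
t: 11.7
eef_pos: [487.7, -149.6, 141.5]
ee_rot: [179.7, 0.3, 136.7]
contact_force: [-0.2, -0.1, -2.2]
opening: 13.2
grip_force: 58.8
t: 12.53
eef_pos: [485.5, -149.0, 137.7]
ee_rot: [180.0, 0.1, -155.9]
contact_force: [-0.2, -0.3, -1.0]
opening: 13.2
grip_force: 58.8
t: 12.95
eef_pos: [485.6, -149.1, 137.8]
ee_rot: [180.0, 0.1, -134.7]
contact_force: [-0.2, -0.0, -0.6]
opening: 13.4
grip_force: 58.8
t 12.95 pos [ 485.59 -149.1   137.83] [ 179.98    0.08 -134.68] F [-0.21 -0.04 -0.56] open 13.427577396199826 d tool mm [-81.65 119.53  -2.02] per row [-81.65 119.53  -2.02]
turn [0.02 0.08 0.32]
[('side', 'loupe_lens', [542.4, -88.5, 136.7], 0.74), ('side', 'loupe_grip', [540.6, -89.6, 139.2], 0.61), ('top', 'loupe_lens', [547.7, -80.4, 138.7], 0.81)]
```

```bash
python3 -m handwheel '[1,-0.008,0.012,0,0,0,0,1,-0.016,0.024,0,0,0,0,1,-0.02,0.029,0,0,0,0,1,-0.02,0.029,0,0,0,0,1,-0.012,0.0175,0,0,0,0,1,-0.006,0.008,0,0,0,0,1,0,0,0,0,0,0.3,1,0,0,0,0,0,0]'
python3 - <<'E'
from h import *
to([458,-7,140],225)
import cv2
for c in("side","top"): cv2.imwrite(f"pics/{c}7.png",env.capture(c)[:,:,::-1])
print([(c,n,d["xyz"],d["p"]) for c in("side","top") for n in("loupe_lens","focus_mark") for d in env.find_in(c,n)[:1]])
f=lambda a,k:cv2.resize(a,None,fx=k,fy=k,interpolation=cv2.INTER_CUBIC)
s=cv2.imread("pics/side7.png")[175:250,295:365];t=cv2.imread("pics/top7.png")[180:250,260:330]
A=f(s,5.5);B=f(t,5.5);A=cv2.copyMakeBorder(A,0,B.shape[0]-A.shape[0],0,0,0) if A.shape[0]<B.shape[0] else A;B=cv2.copyMakeBorder(B,0,A.shape[0]-B.shape[0],0,0,0);cv2.imwrite("pics/c7.png",np.hstack([A,B]));print(A.shape,B.shape)
E
```

```text
t: 13.92
eef_pos: [459.9, -7.4, 139.7]
ee_rot: [-179.9, 0.2, -135.1]
contact_force: [0.3, -1.2, -1.1]
opening: 13.3
grip_force: 58.8
t 13.9167 pos [459.86  -7.43 139.69] [-179.86    0.18 -135.11] F [ 0.3  -1.21 -1.14] open 13.27189760163905 d tool mm [ 1.01  1.61 -0.32] per row [ 1.01  1.61 -0.32]
turn [-0.14  0.18 -0.11]
[('side', 'loupe_lens', [517.2, 55.0, 140.4], 0.59), ('side', 'focus_mark', [608.9, 83.9, 131.8], 0.4), ('top', 'loupe_lens', [532.9, 73.1, 140.2], 0.48)]
(412, 385, 3) (412, 385, 3)
```

View pics/c7.png

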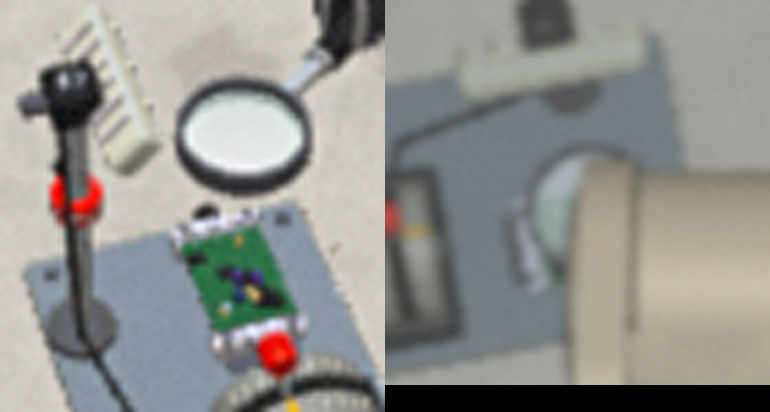

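Side crop: rim spans x 175–311, y 73–195 (centre (243,134), full (338.9,199)). The focus ring is at (76,198), the board is clear beneath, and the lever is on the yellow line. In the top crop the arm hides half the lens; its left edge is at x=148.

```bash
cat >> fit.py <<'E'
print("LENS")
o=env.observe();g=Ro.from_euler("xyz",o["ee_rot"],degrees=True)
L=o["eef_pos"]+g.apply([-93.7,-1.9,0]);L[2]=o["eef_pos"][2]-.2;print("kin lens",L)
print("pred side",proj("side",L)+bs,"meas",q((295,175),5.5,(243,134)),"ring meas",q((295,175),5.5,(76,198)))
J_=(proj("side",L+np.eye(3)*10)-proj("side",L));print("px per 10mm x,y,z",J_.ravel())
th=np.linspace(0,6.28,73);
W=np.vstack([L+[34*np.cos(a),34*np.sin(a),z] for a in th for z in(-8,8)])
for nm,b in(("side",bs),("top",bt)):
    u=proj(nm,W)+b;print(nm,"silhouette",u.min(0),u.max(0))
print("meas side",q((295,175),5.5,[(175,73),(311,195)]),"top left/upper",q((260,180),5.5,[(148,148)]))
for z in(115,118,120,122,124,126,128): print(z,(proj("side",st(s,[62,-45,z]))+bs)[0])
def ring(f):
    w=cv2.imread(f).astype(int)[203:222,300:318];m=np.clip(w[...,2]-w[...,:2].max(2)-50,0,None);yy,xx=np.mgrid[203:222,300:318];return (xx*m).sum()/m.sum(),(yy*m).sum()/m.sum(),yy[m>0].min(),yy[m>0].max(),xx[m>0].min(),xx[m>0].max()
print(ring("pics/side0.png"),ring("pics/side7.png"))
# column base disc (z~15) check & col axis
print("col base",(proj("side",st(s,[62,-45,15]))+bs)[0],"meas disc",q((290,180),5,(100,273)), "col top 210",(proj("side",st(s,[62,-45,210]))+bs)[0])
E
python3 fit.py | sed -n '/LENS/,$p'
```

```text
LENS
kin lens [527.58  56.57 139.32]
pred side [[338.11 199.54]] meas [338.77 198.95] ring meas [308.41 210.59]
px per 10mm x,y,z [-3.65  0.27  0.48  2.74  0.12 -2.47]
side silhouette [325.6  188.47] [350.79 210.98]
top silhouette [284.63 204.65] [309.42 229.61]
meas side [[326.41 187.86]
 [351.14 210.05]] top left/upper [[286.5 206.5]]
115 [308.77 213.21]
118 [308.74 212.5 ]
120 [308.73 212.03]
122 [308.71 211.55]
124 [308.69 211.07]
126 [308.68 210.59]
128 [308.66 210.11]
(np.float64(308.41942604856513), np.float64(210.45540838852096), np.int64(207), np.int64(215), np.int64(304), np.int64(313)) (np.float64(308.4128621597893), np.float64(210.4607111501317), np.int64(207), np.int64(215), np.int64(304), np.int64(313))
col base [309.54 235.25] meas disc [309.6 234.2] col top 210 [307.93 189.2 ]
```

```bash
cat >> fit.py <<'E'
print("RIM")
from scipy.ndimage import map_coordinates as mc
def rim(cam,f,L,b,keep=lambda u:np.ones(len(u),bool)):
    im=cv2.imread(f).astype(float).mean(2)
    C=lambda r,z:np.array([L+[r*np.cos(a),r*np.sin(a),z] for a in np.linspace(0,6.28,120)])
    Q=[(proj(cam,C(r,8))+b) for r in(31.5,33.)];O=proj(cam,C(38,8))+b;I=proj(cam,C(26,8))+b;k_=keep(Q[0])
    best=[]
    for du in np.arange(-4,4.1,.2):
        for dv in np.arange(-4,4.1,.2):
            g_=lambda U:mc(im,[U[k_,1]+dv,U[k_,0]+du],order=1).mean()
            best.append((2*(g_(Q[0])+g_(Q[1]))/2-g_(I)-g_(O),du,dv))
    best.sort();return best[0],np.mean(best[:6],0)
def kin(pos,yaw,a): y=np.radians(yaw);return np.array([pos[0]-a*np.cos(y),pos[1]-a*np.sin(y),pos[2]-.2])
p6=kin([485.6,-149.1,137.8],-134.7,94);p7=kin([459.9,-7.4,139.7],-135.1,94);p0=st(v[3:6],[95,0,8])[0]
print(p6,p7)
for nm,f,L,b,kp in(("side","side0",p0,bs,None),("top","top0",p0,bt,None),("side","side6",p6,bs,None),("side","side7",p7,bs,None),("top","top6",p6,bt,lambda u:u[:,0]<u[:,0].mean()-3),("top","top7",p7,bt,lambda u:u[:,0]<u[:,0].mean()-3)):
    r=rim(nm,f"pics/{f}.png",L,b,*( [kp] if kp else []));print(f,np.array(r[0]),r[1])
E
python3 fit.py | sed -n '/RIM/,$p'
```

```text
RIM
[551.72 -82.28 137.6 ] [526.48  58.95 139.5 ]
side0 [-139.82   -0.2     1.4 ] [-137.63   -0.23    1.43]
top0 [-75.33  -1.2    0.4 ] [-74.55  -1.2    0.3 ]
side6 [-159.81    0.      0.8 ] [-157.85   -0.03    0.83]
side7 [-181.53    0.      0.8 ] [-179.62   -0.03    0.77]
top6 [-79.58   0.8    0.6 ] [-78.92   0.7    0.6 ]
top7 [-48.69   1.4    0.4 ] [-48.07   1.43   0.43]
```

```bash
cat >> fit.py <<'E'
print("SIL")
def sil(cam,f,L,b,keep=None):
    im=cv2.imread(f"pics/{f}.png").astype(float).mean(2)
    def hull(r,h):
        U=np.vstack([proj(cam,[L+[r*np.cos(a),r*np.sin(a),z] for a in np.linspace(0,6.28,200)]) for z in(-h,h)])+b
        H=cv2.convexHull(U.astype(np.float32))[:,0];H=np.vstack([H,H[:1]]);t=np.r_[0,np.cumsum(np.hypot(*np.diff(H,axis=0).T))]
        x=np.linspace(0,t[-1],200);return np.c_[np.interp(x,t,H[:,0]),np.interp(x,t,H[:,1])]
    c0=(proj(cam,L)+b)[0];M=hull(34,8);d=M-c0;d/=np.linalg.norm(d,axis=1)[:,None];In=M-1.*d;Ou=M+1.*d
    k_=np.ones(200,bool) if keep is None else keep(M-c0);best=[]
    for du in np.arange(-4,4.1,.2):
        for dv in np.arange(-4,4.1,.2):
            g_=lambda U:mc(im,[U[k_,1]+dv,U[k_,0]+du],order=1).mean()
            best.append((g_(In)-g_(Ou),du,dv))
    best.sort();return best[0],np.mean(best[:6],0)
p0=np.array([487.5+.728*94,-149.3-.686*94,8])
lf=lambda e:e[:,0]<-3
for nm,f,L,b,kp in(("side","side0",p0,bs,None),("side","side6",p6,bs,None),("side","side7",p7,bs,None),("top","top0",p0,bt,None),("top","top0",p0,bt,lf),("top","top6",p6,bt,lf),("top","top7",p7,bt,lf)):
    print(f,*[np.array(x) for x in sil(nm,f,L,b,kp)])
E
python3 fit.py | sed -n '/SIL/,$p'
```

```text
SIL
side0 [-100.71    0.4    -0.2 ] [-99.44   0.37  -0.17]
side6 [-106.15    0.     -0.8 ] [-105.61    0.     -0.7 ]
side7 [-100.69    0.     -1.  ] [-99.61   0.03  -0.97]
top0 [-23.48  -0.4    0.6 ] [-23.03  -0.43   0.57]
top0 [-27.52  -1.     0.2 ] [-27.3  -1.1   0.4]
top6 [-28.19   0.     0.4 ] [-27.94   0.07   0.3 ]
top7 [-12.73   0.8    0.4 ] [-12.54   0.73   0.3 ]
```

```bash
python3 -m handwheel '[1,0,0.0015,0.003,0,0,0,1,0,0,0.005,0,0,0,1,0,0,0.004,0,0,0,1,0,0,0.0025,0,0,0,1,0,0,0,0,0,0,1,0,0,0,0,0,0,1,0,0,0,0,0,0,1,0,0,0,0,0,0]'
python3 - <<'E'
from h import *
import cv2
to([458.9,-6.4,125],225)
cv2.imwrite("pics/side8.png",env.capture("side")[:,:,::-1])
E
cat >> fit.py <<'E'
print("FIN")
o=env.observe();p8=kin(o["eef_pos"],o["ee_rot"][2],94);print(p8,sil("side","side8",p8,bs)[1]);print(ring("pics/side8.png"))
def red(f):
    im=cv2.imread(f).astype(int)[228:248,335:355];m=np.clip(im[...,2]-im[...,:2].max(2)-50,0,None);yy,xx=np.mgrid[228:248,335:355];return (xx*m).sum()/m.sum(),(yy*m).sum()/m.sum()
print("knob",red("pics/side5.png"),red("pics/side8.png"))
E
python3 fit.py | sed -n '/FIN/,$p'
```

```text
t: 14.88
eef_pos: [458.8, -5.9, 125.2]
ee_rot: [-179.9, 0.2, -135.1]
contact_force: [0.0, 0.3, -1.0]
opening: 13.4
grip_force: 58.9
t 14.8833 pos [458.79  -5.9  125.24] [-179.88    0.19 -135.1 ] F [ 0.01  0.3  -1.01] open 13.443594683097992 d tool mm [ 0.27 -0.43  0.24] per row [ 0.27 -0.43  0.24]
turn [-0.12  0.19 -0.1 ]
FIN
[525.36  60.46 125.05] [-87.78  -0.03  -0.83]
(np.float64(308.4070351758794), np.float64(210.45947126939043), np.int64(207), np.int64(215), np.int64(304), np.int64(313))
knob (np.float64(344.7706631198936), np.float64(238.3813414402432)) (np.float64(344.775004762812), np.float64(238.37435702038485))
```

```bash
python3 -c "
from rig import env
print(env.job_done())"
```

```text
the job is handed in; nothing more can be done
None
```

I handed the job in. By my camera measurements, the dimmer lever is at about 1.0 rad on the yellow line, and the loupe is held steady in the gripper about 1 mm from the board's middle. Its rim is at about 125 mm, matching my estimate of the focus ring's height to within about 3 mm, and I took the loupe as level because the tool is within 0.2° and I saw no droop.

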